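# Unlatch and open the stock locker's gate in a bicycle service van

### The arm

A 7-joint arm with a two-finger parallel gripper is mounted at the origin on the work surface. World frame = base frame: x ahead of the robot, y to its left, z up, the work surface at z = 0. Lengths are in m, angles in rad, forces in N, time in s.
With the tool pointing down it reaches from about 0.425 to 0.925 m from the base axis. Payload 6.8 kg.
Tool frame: the origin (TCP) lies at the very end of the fingers, on their centre line; the grasp point (between the pads) lies 19 mm behind it (hold_point_z is the distance from the TCP to the grasp point, in m); z points along the fingers, y is the direction in which the jaws open and shut (so a half turn about z gives the same grasp; the last joint's range is limited). The gripper opens to 85 mm and grips with 20 to 120 N. Pads are 22 mm wide; open, the fingers measure 114 mm over their backs; the gripper's body (76 mm by 85 mm) begins 54 mm behind the grasp point. The pads swing forward as they close: fully open they stand 13 mm farther back than shut.
Start: joints at [1.127, 0.477, 0.022, 1.555, -0.011, 1.109, -0.083], TCP at [0.222, -0.637, 0.231] pointing down, gripper open.
Joint ranges: [-2.96, 2.96], [-0.34, 2.1], [-1.41, 1.46], [0.24, 2.44], [-1.37, 4.51], [0.17, 1.92], [-2.96, 2.96]. Speed limits (rad/s): [2.39, 2.39, 3.14, 3.14, 3.14, 3.14, 3.14].

### API

Orientations are given as a unit quaternion [w, x, y, z].
In Python, from station import get_obs, read_camera, calibration, hand_in, regions_of, hold_point_z gives the robot as it stands.
- The arm moves only by the tool send_rows, never from a script. Its argument "motion" is text: rows parted by semicolons, each of 7 numbers parted by spaces: the shift along the world's x, y, z in cm, then the turn, a rotation vector about the world's x, y, z in degrees, then the closure, from 0 (fully open) to 1 (shut). In form: dx dy dz rx ry rz fingers; .... A call has 1 to 20 rows; each row shifts and turns the pose as measured when the row begins; what a row does not reach is not made up. A row lasts 1/12 s, in which the tool goes at most 41.7 mm and 7.16 degrees, less where a joint would pass 70% of its speed; a pose out of reach is approached as far as the arm can. A call is refused whole if a number of a shift passes 4.17 or a number of a turn 7.16, either way. A call with a gripper value outside its range is refused whole. The fingers move at their own pace and stop on an object; "newtons" is the grip in N (left out, the last holds). Time passes only in rows, so rows that do not move let the fingers close. It gives the time, the measured TCP pose, the force and the opening at its end, in the units of the state.
- get_obs(): the state, without advancing time (a new reading comes with each control period).
- read_camera(name): name is "scene" or "top" or "wrist"; returns the picture (400x640x3 uint8, red, green, blue); there is no depth.
- calibration(name): a dict with "mtx" (3x3 intrinsics, pixels), "k1" (the pictures are not rectified: a ray, as slopes to the right and down, at radius r is drawn at 1 + k1 r^2 times it, then the intrinsics apply), "R" (3x3) and "t" (3): a world point X has camera coordinates R X + t; the wrist camera has in their place "hand_eye" (4x4, takes a point from camera to tool coordinates, whose origin is the TCP and whose axes are the flange's). Camera axes: x right, y down, z forward; pixel columns grow to the right and rows downward; lengths in m; the calibration is good to about 2 mm. A picture is of the moment at which its call begins: read the wrist's pose just before it. calibration takes no time and is no camera call.
- hand_in(): hands the job in, once; it reports no verdict.
Trained networks look in the newest picture that a camera, given by its name, has taken for a name from the list of things; names that differ only in an ending like _2 or _b are one class to them, and where a whole thing is asked for, a point or a joint stands for the part that bears it (a point fixed in the world has none). Each returns a list of dicts, best first, with "conf" (0 to 1); they miss things now and then, are a little off and sometimes report something else, mostly with a low value. They report only what shows in the picture. A call takes as long as a camera call.
- regions_of(thing, camera): "region" (400x640 bool, what is visible of it) and "point" ([column, row] in pixels, amid what is visible of it).
The state is a dict: "t": time; "q": joint angles; "joint_vel": joint speeds; "joint_torque": joint torques, N m; "eef_pos": TCP position; "tool_rot": TCP orientation; "contact_force": force on the tool from outside, world axes, zero at the start; "torque": the same for the moment, N m; "gripper_width": opening from 0.0 (shut) to 1.0 (fully open).
Only numpy, scipy, OpenCV 4.12 (cv2) and the standard library are available. Lean on these libraries where they do the work, as an engineer would, in place of code of your own. Each camera call takes 0.05 s, during which the arm holds its last target.

### The job

Open the gate of the small aluminium stock locker on the van's bench: lift the gravity latch bar by its thumb piece, by feel, through the gap between the catch's front lip and the beak above it, without forcing the bar against the catch. Swing the gate wide open, nearly to a right angle, then let the bar down gently onto its rest pin, not dropping it, and let go. Leave the spray can, the jar and the spanner where they are.

Things in the scene. Friction and masses are not known exactly. Their poses are not given: they have to be found in the camera images.
- locker: fixed open-topped aluminium locker, 250 wide, 230 deep, side walls 120 high, holding cartons and two hubs (all below 100). Origin on the bench under the middle of its open front; x axis points into the locker, y axis to its left side (the gate's hinge side), z up. The front posts rise to 160 (right) and 135 (left).
- gate_hinge (a point): point on the gate's upright hinge axis at the left of the locker's front, at locker x 0, y +100, z 95 mm. It turns with the gate: its -y axis runs along the gate to the free edge, its x axis is square to the gate, into the locker when shut. The gate is a steel frame 12 thick, 200 wide, top edge at z 130.
- gate (a joint): gate angle in rad: 0 shut (it starts with a little play, the bar holds it), grows as the free edge swings out towards the robot, clockwise seen from above; stop at 1.75. The hinge is slightly stiff (0.08 N m), and the gate stays where it is left.
- latch_pivot (a point): point on the latch bar's pivot axis, which is square to the gate's face; 24 mm in front of the gate's mid plane, 55 mm from the hinge axis along the gate, z 95. Its -y axis runs along the bar from pivot to tip. The flat steel bar is 14 high, 6 thick, its tip 173 from the pivot; it weighs about 0.3 kg with the thumb piece.
- latch (a joint): latch bar angle in rad about its pivot: 0 level, resting on a pin on the gate; grows as the free end is lifted, up to 0.6. It falls back by its own weight.
- thumb_piece (a point): centre of the thumb piece, a flat dark steel block standing up from the bar: 14 thick (square to the gate), 30 wide (along the bar), 42 high; at rest 120 from the pivot along the bar, 86 above it (z 181) and 4 farther out from the gate. It stands clear above the gate's top: pinch it from above across its 14 mm, one finger before and one behind. Lifting moves it on an arc about the pivot.
- catch_plate: dark plate on the right front post that carries the steel catch hook; origin on the post's front face at the bar's height (z 95), 158 from the bar's pivot. The hook is screwed on through a slot: its height is not known, up to 15 mm above or below nominal (see catch_mouth). More than 15 N on the hook or plate damages it.
- spray_can_center (a point): centre of a loose grey spray can, 52 across, 150 high, standing to the right of the locker; leave alone.
- grease_jar_center (a point): centre of a loose jar, 60 across, 65 high, standing to the left of the locker; leave alone.
- spanner_grip (a point): middle of the handle of a loose spanner 170 long lying on the bench, to the right and nearer the robot; leave alone.
- catch_mouth (a point): NOMINAL middle of the hook's mouth, the gap between its front lip (5 thick, 5 in front of the bar) and the beak over the bar; the true mouth is up to 15 mm higher or lower. Nominal lip top: 25 above the resting bar's underside. The mouth is always 21 high, so the 14 mm bar, tilted, has about 4 mm play in it. Touching the beak or lip can be felt at the thumb piece.

How it is judged:
On the way, in this order (a step that is already met when the one before it is completed fails the run):
1. the latch bar is lifted while the gate is still shut (value of joint latch above 0.055 rad and value of joint gate below 0.06 rad), for 0.1 s.
2. the gate is swung wide open (value of joint gate above 1.2 rad), for 0.2 s.
At the end, for the whole second after the job is handed in: The gate stands open by at least 1.2 rad (70 degrees) and is at rest, and the latch bar lies down on its rest pin (within 0.03 rad) (value of joint gate above 1.2 rad and value of joint latch below 0.03 rad and velocity of joint gate between -0.05 and 0.05 rad/s); the robot touches nothing.
It fails at once if the catch is loaded with more than 15 N, by the bar or by the robot (contact force between catch_plate and anything else above 15 N).
It fails at once if the latch bar is dropped (falls faster than 2.5 rad/s) (velocity of joint latch below -2.5 rad/s).
It fails at once if the spray can is shifted by more than 20 mm (distance of spray_can_center from where it was at the start of the episode above 0.02 m).
It fails at once if the jar is shifted by more than 20 mm (distance of grease_jar_center from where it was at the start of the episode above 0.02 m).
It fails at once if the spanner is shifted by more than 20 mm (distance of spanner_grip from where it was at the start of the episode above 0.02 m).
It also fails if it takes over 72 s, if anything falls off the work surface, if the arm or the gripper's body presses on something with over 40 N, if the wrist force passes 120 N, or if a joint passes its speed limit or range.

## Working session

There is one attempt and no reset: what is moved stays moved. The work goes in short steps, Python scripts to look and compute and a tool call to move; the robot and the scene stay as the last step left them, time stands still between calls to the robot, and variables do not carry over. Pictures are saved under pics/ and viewed, and the job is handed in when it is done.

Besides the shell and the picture viewer there is one more tool, called after ">>>" as name(argument=value, ...), one argument or row to a line, values as JSON. send_rows: Moves the arm, as the interface text tells. Its arguments: {"type":"object","properties":{"motion":{"type":"string"},"newtons":{"type":"number"}},"required":["motion"]}

```bash
mkdir -p pics
cat > h.py <<'E'
import numpy as np, cv2
from station import *
def snap(c,n):
    im=read_camera(c); cv2.imwrite(f'pics/{n}.png',im[:,:,::-1]); return im
def pix2ray(c,p):
    k=calibration(c); m=np.array(k['mtx']); x=(p[0]-m[0,2])/m[0,0]; y=(p[1]-m[1,2])/m[1,1]
    rd=np.hypot(x,y); r=rd
    for _ in range(30): r=rd/(1+k['k1']*r*r)
    s=r/rd if rd>0 else 1
    d=np.array([x*s,y*s,1.]); R=np.array(k['R']); t=np.array(k['t']).ravel()
    return -R.T@t, R.T@d/np.linalg.norm(d)
def proj(c,X):
    k=calibration(c); m=np.array(k['mtx']); R=np.array(k['R']); t=np.array(k['t']).ravel()
    v=R@np.array(X)+t; u=v[:2]/v[2]; u=u*(1+k['k1']*(u@u)); return m[0,0]*u[0]+m[0,2], m[1,1]*u[1]+m[1,2]
def atz(c,p,z):
    o,d=pix2ray(c,p); return o+d*(z-o[2])/d[2]
def tri(pa,pb,ca='scene',cb='top'):
    A=np.zeros((3,3));b=np.zeros(3)
    L=[]
    for c,p in((ca,pa),(cb,pb)):
        o,d=pix2ray(c,p); P=np.eye(3)-np.outer(d,d); A+=P;b+=P@o; L.append((o,P))
    X=np.linalg.solve(A,b); return X,[np.linalg.norm(P@(X-o)) for o,P in L]
E
python3 - <<'E'
from h import *
o=get_obs(); print({k:np.round(v,3) for k,v in o.items()}, hold_point_z)
for c in('scene','top'):
    snap(c,c+'0')
    k=calibration(c);print(c,np.round(k['mtx'],1).tolist(),k['k1'],np.round(-np.array(k['R']).T@np.array(k['t']).ravel(),3))
    for n in('locker','gate','latch','thumb_piece','catch_plate','spray_can_center','grease_jar_center','spanner_grip'):
        r=regions_of(n,c)
        print(n,[(round(x['conf'],2),np.round(x['point']),int(x['region'].sum())) for x in r[:2]])
E
```

```text
{'t': np.float64(0.0), 'q': array([ 1.127,  0.478,  0.022,  1.556, -0.012,  1.109, -0.083]), 'joint_vel': array([ 0.   ,  0.   , -0.001,  0.   , -0.001,  0.   , -0.001]), 'joint_torque': array([-0.0000e+00, -5.9645e+01,  1.6080e+00, -2.8120e+01,  1.2000e-02,
        9.0000e-03,  0.0000e+00]), 'eef_pos': array([ 0.222, -0.637,  0.23 ]), 'tool_rot': array([-0.001,  0.986,  0.167, -0.   ]), 'contact_force': array([ 0.051,  0.798, -0.632]), 'torque': array([0.048, 0.015, 0.017]), 'gripper_width': np.float64(1.002)} 0.0187
scene [[404.9, 0.0, 320.9], [0.0, 404.9, 201.1], [0.0, 0.0, 1.0]] -0.08045456753084096 [ 1.192 -0.023  0.741]
locker [(0.69, array([301., 293.]), 19695)]
gate [(0.57, array([288., 242.]), 4000), (0.54, array([252., 210.]), 429)]
latch [(0.71, array([253., 210.]), 390)]
thumb_piece [(0.65, array([254., 213.]), 432), (0.6, array([193., 210.]), 397)]
catch_plate [(0.39, array([235., 218.]), 56)]
spray_can_center [(0.92, array([172., 290.]), 1808), (0.22, array([302., 296.]), 19767)]
grease_jar_center [(0.57, array([409., 248.]), 775), (0.35, array([254., 205.]), 382)]
spanner_grip [(0.92, array([189., 206.]), 404)]
top [[371.9, 0.0, 321.9], [0.0, 371.9, 197.2], [0.0, 0.0, 1.0]] 0.002015003031961676 [4.070e-01 1.000e-03 1.098e+00]
locker [(0.92, array([336., 128.]), 8444), (0.2, array([371., 168.]), 272)]
gate [(0.97, array([345., 164.]), 1107)]
latch [(0.78, array([372., 167.]), 330)]
thumb_piece [(0.68, array([344., 163.]), 1052), (0.64, array([373., 167.]), 233)]
catch_plate [(0.68, array([384., 163.]), 146)]
spray_can_center [(0.7, array([425., 125.]), 634)]
grease_jar_center [(0.68, array([258., 175.]), 405)]
spanner_grip [(0.85, array([427., 231.]), 385)]
```

Run:
```python
import cv2
a=cv2.imread('pics/scene0.png')[150:350,140:440];b=cv2.imread('pics/top0.png')[60:260,220:460]
cv2.imwrite('pics/s1.png',cv2.resize(a,(798,532),interpolation=cv2.INTER_CUBIC))
cv2.imwrite('pics/t1.png',cv2.resize(b,(720,600),interpolation=cv2.INTER_CUBIC))
```

```text
(no output)
```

View pics/s1.png

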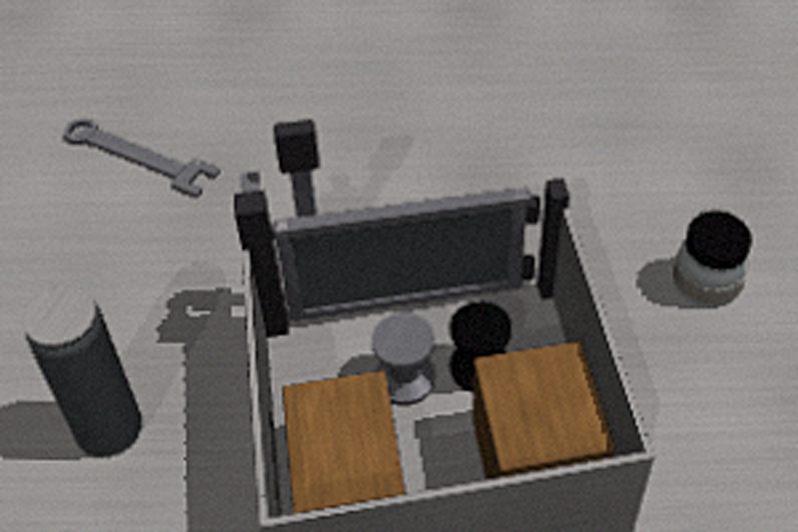

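View pics/t1.png

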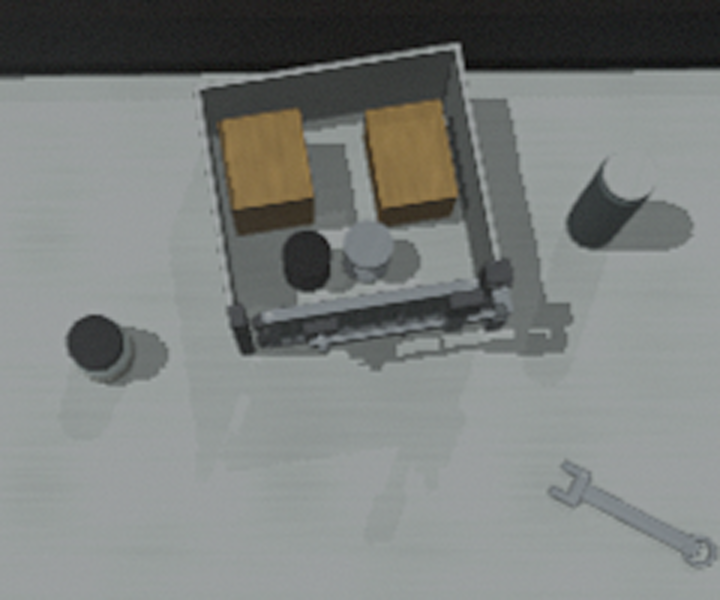

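View pics/scene0.png

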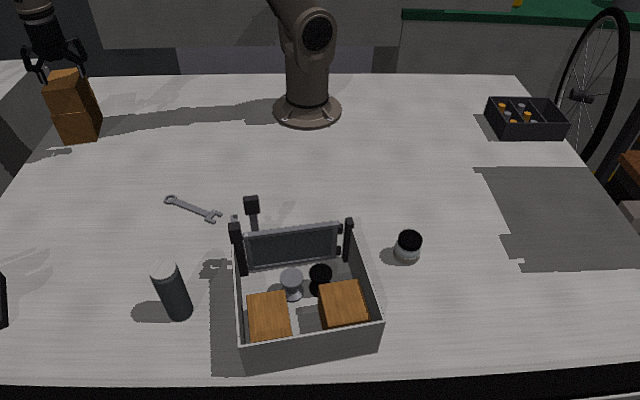

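Run:
```python
from h import *
from scipy.optimize import least_squares
S=lambda u,v:(140+u/2.66,150+v/2.66); T=lambda u,v:(220+u/3,60+v/3)
obs=[('scene',S(651,457),(.23,.125,.12)),('scene',S(265,523),(.23,-.125,.12)),('top',T(203,90),(.23,.125,.12)),('top',T(460,44),(.23,-.125,.12)),
('scene',S(296,147),(-.028,-.075,.181))]
f=lambda p:np.concatenate([np.array(proj(c,[p[0]+X[0]*np.cos(p[2])-X[1]*np.sin(p[2]),p[1]+X[0]*np.sin(p[2])+X[1]*np.cos(p[2]),X[2]]))-px for c,px,X in obs])
r=least_squares(f,[.5,-.05,.15]); print(r.x,np.round(r.fun,1))
p=r.x
for X in obs: print(X[0],np.round(X[1]),)
def W(X): return [p[0]+X[0]*np.cos(p[2])-X[1]*np.sin(p[2]),p[1]+X[0]*np.sin(p[2])+X[1]*np.cos(p[2]),X[2]]
for n,X in dict(thumb=(-.028,-.075,.181),thumbtop=(-.028,-.075,.202),hinge=(0,.1,.13),free=(0,-.1,.13),rpost=(0,-.112,.16),lpost=(0,.112,.135)).items():
    print(n,np.round(W(X),4),'scene crop',(np.array(proj('scene',W(X)))-[140,150])*2.66,'top crop',(np.array(proj('top',W(X)))-[220,60])*3)
for t in('spray_can_center','thumb_piece','spanner_grip','grease_jar_center'):
    a=regions_of(t,'scene');b=regions_of(t,'top')
    if a and b: print(t,tri(a[0]['point'],b[0]['point']))
```

```text
[ 0.6466222  -0.0438516   0.15656951] [ 0.8 -1.4 -2.4  0.  -3.2 -1.8 -0.2 -0.5 -0.3 -0.7]
scene [385. 322.]
scene [240. 347.]
top [288.  90.]
top [373.  75.]
scene [251. 205.]
thumb [ 0.6307 -0.1223  0.181 ] scene crop [295.11683912 145.1536684 ] top crop [464.76189011 303.04386616]
thumbtop [ 0.6307 -0.1223  0.202 ] scene crop [292.18955953 124.53360781] top crop [468.06114596 296.94399216]
hinge [0.631  0.0549 0.13  ] scene crop [532.3651399  188.14353368] top crop [257.51010639 317.58776495]
free [ 0.6622 -0.1426  0.13  ] scene crop [271.491278   223.88598406] top crop [479.39155633 281.99601067]
rpost [ 0.6641 -0.1545  0.16  ] scene crop [250.02657345 199.0321729 ] top crop [498.02388606 270.85158987]
lpost [0.6292 0.0668 0.135 ] scene crop [547.83940767 181.65477971] top crop [243.79017987 318.45969544]
spray_can_center (array([ 0.7567191 , -0.27738371,  0.08133118]), [np.float64(0.00338079192521087), np.float64(0.003380791925210833)])
thumb_piece (array([ 0.6337304 , -0.08107492,  0.16095103]), [np.float64(0.035948069575921913), np.float64(0.03594806957592189)])
spanner_grip (array([ 0.46428821, -0.30016964,  0.01362625]), [np.float64(0.008391453405416766), np.float64(0.008391453405416716)])
grease_jar_center (array([0.62827216, 0.20901986, 0.0318041 ]), [np.float64(0.007032145445220654), np.float64(0.007032145445220618)])
```

>>> send_rows(
  motion="0 0 2 0 0 0 0;1.5 2 2 0 0 4 0;2.4 3.1 0.5 0 0 6 0;2.4 3.1 0.5 0 0 6 0;2.4 3.1 0.5 0 0 6 0;2.4 3.1 0.5 0 0 6 0;2.4 3.1 0.5 0 0 6 0;2.4 3.1 0.5 0 0 6 0;2.4 3.1 0 0 0 6 0;2.4 3.1 0 0 0 6 0;2.4 3.1 0 0 0 6 0;2.4 3.1 0 0 0 6 0;2.4 3.1 0 0 0 6 0;2.4 3.1 0 0 0 6 0;1 1 0 0 0 3 0;0 0 0 0 0 0 0",
)

```text
t: 2.63
eef_pos: [0.5402, -0.214, 0.3073]
tool_rot: [0.008, 0.631, 0.776, 0.001]
contact_force: [0.2, 0.2, -0.2]
gripper_width: 1.004
```

Run:
```python
from h import *
o=get_obs(); print({k:np.round(v,3) for k,v in o.items()})
k=calibration('wrist'); print(np.round(k['mtx'],1),k['k1'],np.round(k['hand_eye'],3))
im=snap('wrist','w1')
```

```text
{'t': np.float64(2.633), 'q': array([ 0.633,  0.287, -0.453,  1.679,  0.14 ,  1.192,  0.35 ]), 'joint_vel': array([-0.036, -0.01 , -0.005,  0.009, -0.014,  0.001, -0.018]), 'joint_torque': array([-2.7200e-01, -4.6342e+01, -3.5260e+00, -2.9196e+01,  1.1900e-01,
       -3.7000e-02,  2.9300e-01]), 'eef_pos': array([ 0.54 , -0.214,  0.307]), 'tool_rot': array([0.008, 0.631, 0.776, 0.001]), 'contact_force': array([ 0.176,  0.165, -0.156]), 'torque': array([0.018, 0.065, 0.032]), 'gripper_width': np.float64(1.004)}
[[314.9   0.  323.8]
 [  0.  314.9 195.8]
 [  0.    0.    1. ]] 0.015034294768181961 [[-0.001 -0.966 -0.257  0.065]
 [ 1.    -0.001 -0.    -0.001]
 [ 0.    -0.257  0.966 -0.142]
 [ 0.     0.     0.     1.   ]]
```

View pics/w1.png

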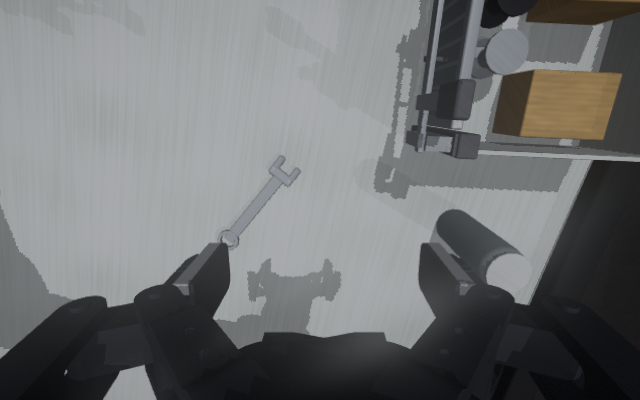

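>>> send_rows(
  motion="-1 0 -2.5 1.1 -6.9 1 0;-0.5 0 -2.5 1.1 -6.9 1 0;0 0 -2.5 1.1 -6.9 1 0;0 0 -2.5 1.1 -6.9 1 0;0 0 -2 1.1 -6.9 1 0;0 0 -2 1.1 -6.9 1 0;0 0 0 0 0 0 0;0 0 0 0 0 0 0",
)

```text
t: 3.35
eef_pos: [0.5219, -0.2219, 0.1859]
tool_rot: [0.201, 0.578, 0.759, 0.224]
contact_force: [-0.3, -0.3, 0.7]
gripper_width: 0.998
```

Run:
```python
from h import *
o=get_obs(); print({k:np.round(v,4) for k,v in o.items() if k in('t','eef_pos','tool_rot')})
im=snap('wrist','w2'); np.savez('w2.npz',im=im,p=o['eef_pos'],q=o['tool_rot'])
```

```text
{'t': np.float64(3.35), 'eef_pos': array([ 0.5219, -0.2219,  0.1859]), 'tool_rot': array([0.2013, 0.5779, 0.7586, 0.2237])}
```

View pics/w2.png

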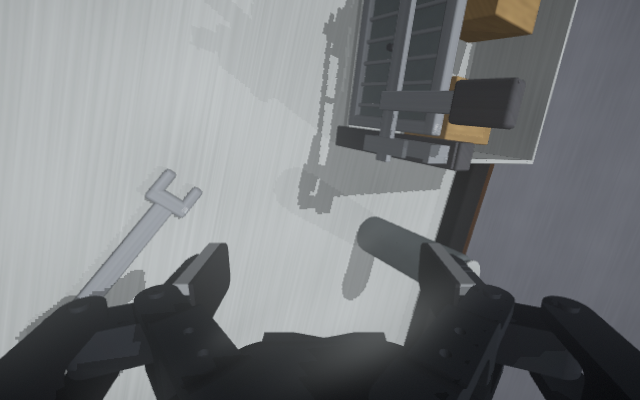

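```bash
cat >> h.py <<'E'
from scipy.spatial.transform import Rotation as Ro
def wpose(p,q):
    H=np.array(calibration('wrist')['hand_eye']); R=Ro.from_quat([q[1],q[2],q[3],q[0]]).as_matrix()
    return R@H[:3,:3], R@H[:3,3]+p
def wproj(X,p,q):
    k=calibration('wrist'); m=np.array(k['mtx']); Rc,tc=wpose(p,q); v=Rc.T@(np.array(X)-tc)
    u=v[:2]/v[2]; u=u*(1+k['k1']*(u@u)); return np.array([m[0,0]*u[0]+m[0,2], m[1,1]*u[1]+m[1,2]])
L=np.array([0.6466,-0.0439,0.1566])
def W(X,p=L): return [p[0]+X[0]*np.cos(p[2])-X[1]*np.sin(p[2]),p[1]+X[0]*np.sin(p[2])+X[1]*np.cos(p[2]),X[2]]
E
python3 - <<'E'
from h import *
d=np.load('w2.npz'); im=d['im']
a=im[0:220,280:560][:,:,::-1]; a=np.rot90(a)  # rotate ccw
a=cv2.resize(np.ascontiguousarray(a),None,fx=2.7,fy=2.7,interpolation=cv2.INTER_CUBIC)
a=cv2.convertScaleAbs(a,alpha=1.6,beta=20)
cv2.imwrite('pics/w2c.png',a); print(a.shape)
for n,X in dict(thumb_front=(-.035,-.075,.181),ttopL=(-.035,-.06,.202),ttopR=(-.035,-.09,.202),bar_tip_top=(-.027,-.128,.102),bar_tip_bot=(-.027,-.128,.088),free_top=(-.006,-.1,.13),hook0=(-.032,-.113,.113),rpost_top=(0,-.113,.160)).items():
    print(n,wproj(W(X),d['p'],d['q']).round(1))
E
```

```text
(756, 594, 3)
thumb_front [479.6 102.8]
ttopL [520.  77.]
ttopR [507.1 129.1]
bar_tip_top [387.1 162.6]
bar_tip_bot [376.2 160. ]
free_top [433.4 135.8]
hook0 [395.1 147.4]
rpost_top [466.7 156.7]
```

View pics/w2c.png

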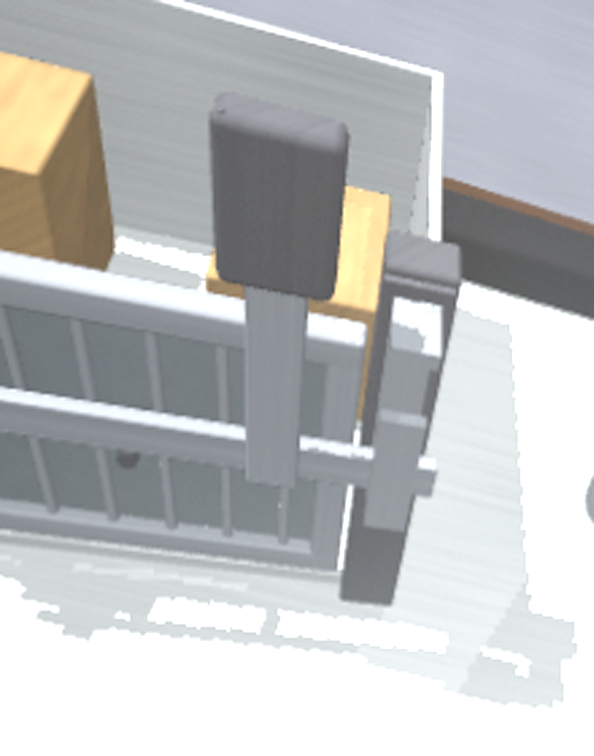

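Run:
```python
from h import *
d=np.load('w2.npz'); im=d['im']
a=im[120:180,350:470][:,:,::-1]; a=np.ascontiguousarray(np.rot90(a))
a=cv2.resize(a,None,fx=6,fy=6,interpolation=cv2.INTER_NEAREST); a=cv2.convertScaleAbs(a,alpha=1.6,beta=20)
cv2.imwrite('pics/w2d.png',a[:600]); print(a.shape)
a=im[120:180,350:470].mean(2).astype(int)
for r in(144,147,150,152): print(r,a[r-120,10:].tolist())
for z in(.0985,.1135,.1285): print(z,[wproj(W((-.037,y,z)),d['p'],d['q']).round(1) for y in(-.104,-.113,-.122)])
```

```text
(720, 360, 3)
144 [62, 62, 62, 69, 81, 85, 86, 85, 86, 86, 86, 85, 86, 85, 85, 85, 85, 84, 85, 84, 84, 84, 84, 84, 83, 84, 84, 84, 84, 85, 84, 84, 83, 84, 84, 84, 84, 83, 84, 83, 82, 83, 83, 91, 99, 101, 101, 96, 88, 83, 83, 83, 83, 83, 83, 83, 83, 83, 83, 83, 82, 83, 82, 83, 83, 83, 82, 83, 84, 82, 79, 78, 81, 81, 79, 80, 82, 84, 80, 75, 73, 66, 60, 55, 55, 54, 55, 54, 55, 55, 55, 54, 54, 54, 55, 66, 87, 87, 63, 58, 70, 82, 88, 90, 89, 87, 89, 88, 87, 87]
147 [61, 62, 62, 75, 83, 84, 85, 85, 86, 85, 85, 85, 84, 85, 85, 85, 85, 84, 84, 84, 84, 85, 84, 84, 84, 85, 85, 85, 85, 84, 84, 84, 84, 84, 84, 84, 83, 84, 84, 84, 83, 83, 87, 101, 104, 102, 102, 91, 83, 83, 83, 83, 83, 83, 83, 83, 83, 83, 83, 83, 83, 83, 83, 83, 83, 83, 83, 83, 84, 83, 93, 106, 109, 109, 109, 109, 109, 109, 109, 109, 132, 154, 154, 154, 154, 154, 154, 160, 160, 127, 64, 55, 55, 56, 61, 80, 90, 74, 56, 64, 77, 86, 92, 93, 93, 91, 90, 88, 90, 90]
150 [103, 83, 72, 68, 66, 69, 72, 77, 80, 84, 85, 85, 85, 84, 85, 84, 84, 84, 84, 84, 84, 84, 84, 85, 84, 84, 84, 84, 84, 84, 84, 84, 84, 84, 84, 84, 84, 84, 84, 84, 84, 8
[... 305 characters left out ...]
, 137, 136, 137, 132, 126, 123, 121, 110, 103, 84, 73, 66, 65, 68, 71, 77, 83, 85, 85, 84, 84, 84, 84, 83, 83, 84, 84, 84, 83, 83, 84, 84, 84, 84, 84, 83, 84, 83, 85, 84, 83, 101, 110, 111, 111, 96, 84, 83, 84, 83, 83, 84, 83, 84, 83, 83, 83, 83, 83, 84, 83, 84, 84, 83, 83, 82, 83, 83, 92, 105, 109, 109, 109, 109, 109, 110, 109, 134, 154, 154, 154, 154, 154, 154, 154, 156, 145, 103, 64, 57, 56, 56, 62, 81, 91, 77, 58, 68, 80, 90, 94, 94, 91, 91, 93, 94, 93, 91, 89]
0.0985 [array([380.4, 134.7]), array([378.9, 145. ]), array([377.4, 155.1])]
0.1135 [array([393.2, 136.5]), array([391.5, 147.3]), array([389.8, 157.9])]
0.1285 [array([407.1, 138.5]), array([405.2, 149.8]), array([403.3, 160.8])]
```

View pics/w2d.png

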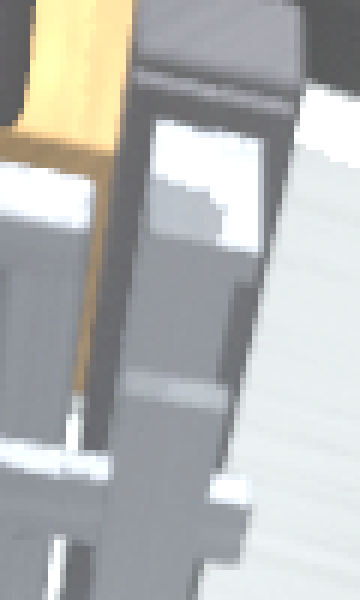

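```bash
cat >> h.py <<'E'
def need(p,ydeg=98.97,th=0.0,gate=0.0):
    """rotvec deg & shift cm from current to TCP p, orientation down yaw"""
    o=get_obs(); q=o['tool_rot']; Rc=Ro.from_quat([q[1],q[2],q[3],q[0]])
    Rt=Ro.from_euler('z',ydeg,degrees=True)*Ro.from_euler('x',180,degrees=True)
    return (np.array(p)-o['eef_pos'])*100, (Rt*Rc.inv()).as_rotvec(degrees=True), o
E
python3 - <<'E'
from h import *
print(need([.631,-.122,.29]))
E
```

```text
(array([10.91831231, 10.01548299, 10.43731793]), array([-4.53496753, 34.69858199, -6.26798596]), {'t': 3.4, 'q': array([ 1.21589988,  0.31486796, -0.81029205,  2.18518467, -0.52794532,
        0.28051328,  1.23308529]), 'joint_vel': array([-0.07887082, -0.01918779,  0.0261548 , -0.03056632,  0.00871079,
        0.00609384, -0.00471844]), 'joint_torque': array([-1.35513459e-02, -3.52278364e+01, -8.18592399e+00, -2.35699421e+01,
       -8.42534993e-01, -1.09259024e+00,  1.21486564e-01]), 'eef_pos': array([ 0.52181688, -0.22215483,  0.18562682]), 'tool_rot': array([0.20122678, 0.57771374, 0.75891052, 0.22318029]), 'contact_force': array([-0.78571091, -0.29385263, -1.2422737 ]), 'torque': array([-0.1052409 ,  0.67593762, -0.050859  ]), 'gripper_width': 0.9978605642229266})
```

>>> send_rows(
  motion="0 0 2.5 -0.6 5 -0.9 0;0 0 2.5 -0.6 5 -0.9 0;0 0 2.5 -0.6 5 -0.9 0;1 1 2 -0.6 5 -0.9 0;2 2 1 -0.6 5 -0.9 0;2 2 0 -0.6 5 -0.9 0;2 2 0 -0.6 5 -0.9 0;2 2 0 0 0 0 0;1.5 1 0 0 0 0 0;0 0 0 0 0 0 0;0 0 0 0 0 0 0",
)

```text
t: 4.32
eef_pos: [0.6395, -0.1217, 0.3145]
tool_rot: [0.031, 0.665, 0.746, -0.014]
contact_force: [-0.5, 0.2, 0.3]
gripper_width: 0.998
```

Run:
```python
from h import *
n=need([.631,-.122,.29]);print(n[0].round(2),n[1].round(2),n[2]['q'].round(2))
o=get_obs();im=snap('wrist','w3'); np.savez('w3.npz',im=im,p=o['eef_pos'],q=o['tool_rot'])
for X in((-.035,-.06,.202),(-.035,-.09,.202),(-.021,-.06,.202),(-.021,-.09,.202)): print(wproj(W(X),o['eef_pos'],o['tool_rot']).round(1))
```

```text
[-0.85 -0.03 -2.45] [3.58 1.66 2.46] [ 0.37  0.39 -0.42  1.52  0.23  1.24  0.02]
[302.2 165.6]
[304.6 200.4]
[319.5 164.8]
[321.2 199.7]
```

View pics/w3.png

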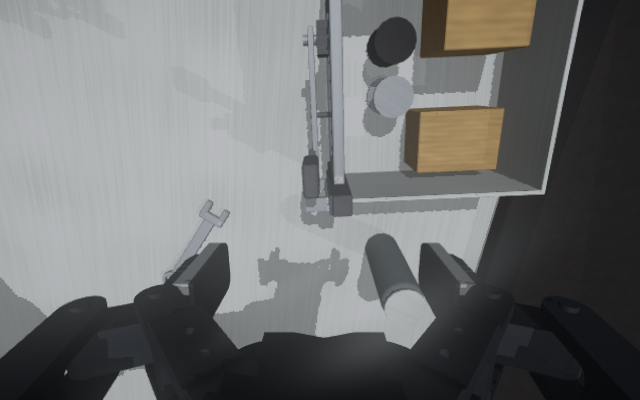

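Run:
```python
from h import *
d=np.load('w3.npz'); im=d['im'][:,:,::-1]
a=im[140:220,270:370]; a=cv2.resize(np.ascontiguousarray(a),None,fx=7,fy=7,interpolation=cv2.INTER_NEAREST); a=cv2.convertScaleAbs(a,alpha=1.8,beta=20)
c=[wproj(W((x,y,z)),d['p'],d['q']) for z in(.202,.16) for x,y in((-.035,-.06),(-.035,-.09),(-.021,-.09),(-.021,-.06))]
for i,u in enumerate(c): cv2.circle(a,(int((u[0]-270+.5)*7),int((u[1]-140+.5)*7)),4,(0,0,255) if i<4 else (0,255,0),-1)
cv2.imwrite('pics/w3c.png',a)
```

```text
(no output)
```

View pics/w3c.png

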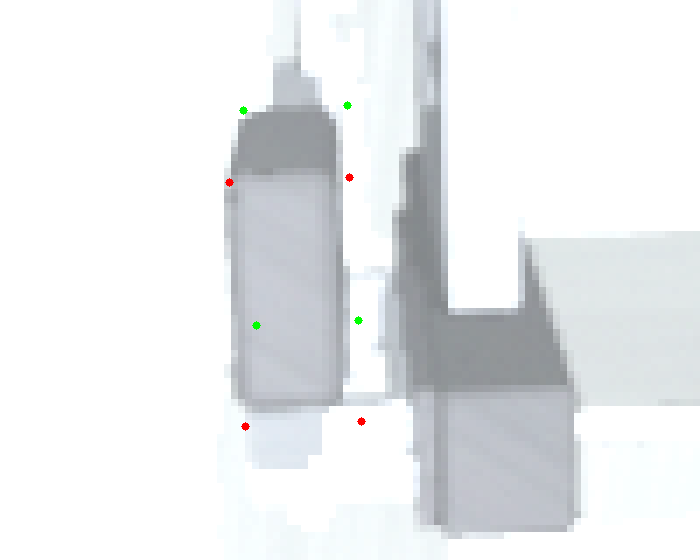

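>>> send_rows(
  motion="-0.5 0 -1 1.8 0.8 1.2 0;-0.5 0 -1 1.8 0.8 1.2 0;0 0 0 0 0 0 0;0 0 0 0 0 0 0",
)

```text
t: 4.7
eef_pos: [0.6281, -0.1239, 0.2998]
tool_rot: [0.005, 0.652, 0.758, -0.002]
contact_force: [-0.5, 0.8, 0.6]
gripper_width: 1.001
```

```bash
cat > see.py <<'E'
from h import *
import sys
n=need([.6296,-.1215,.166]);print(n[0].round(2),n[1].round(2),n[2]['t'],n[2]['contact_force'].round(2))
o=get_obs();im=snap('wrist',sys.argv[1])
k=im[:,:,::-1]; cc=[wproj(W((-.029,-.074,z)),o['eef_pos'],o['tool_rot']) for z in(.202,.16)]; print(cc)
c0=cc[0].astype(int); r0=max(0,c0[1]-60);q0=c0[0]-60
a=k[r0:r0+120,q0:q0+120]; a=cv2.resize(np.ascontiguousarray(a),None,fx=5,fy=5,interpolation=cv2.INTER_NEAREST); a=cv2.convertScaleAbs(a,alpha=1.8,beta=20)
for i,(x,y,z) in enumerate([(x,y,z) for z in(.202,.16) for x,y in((-.036,-.059),(-.036,-.089),(-.022,-.089),(-.022,-.059))]):
    u=wproj(W((x,y,z)),o['eef_pos'],o['tool_rot']); cv2.circle(a,(int((u[0]-q0+.5)*5),int((u[1]-r0+.5)*5)),3,(0,0,255) if i<4 else (0,255,0),-1)
cv2.imwrite(f'pics/{sys.argv[1]}c.png',a)
E
python3 see.py w4
```

```text
[  0.15   0.24 -13.38] [0.53 0.34 0.36] 4.7 [-0.53  0.76  0.57]
[array([327.04938965, 192.62671658]), array([326.39698058, 180.80891584])]
```

View pics/w4c.png

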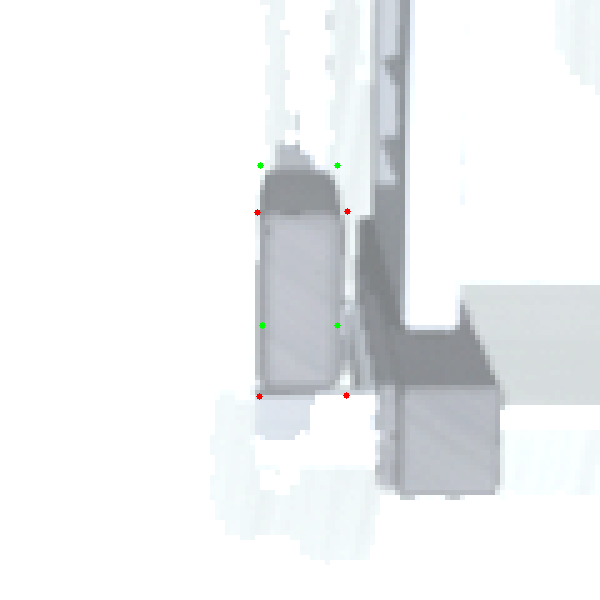

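>>> send_rows(
  motion="0.1 0.2 -3 0.5 0.3 0.4 0;0 0 -3 0 0 0 0;0 0 -2 0 0 0 0;0 0 0 0 0 0 0;0 0 0 0 0 0 0",
)

```text
t: 5.17
eef_pos: [0.6305, -0.1257, 0.2244]
tool_rot: [0.008, 0.653, 0.758, -0.0]
contact_force: [0.7, -0.0, 0.5]
gripper_width: 0.999
```

```bash
python3 see.py w5
```

```text
[-0.09  0.42 -5.84] [0.61 0.63 0.44] 5.1667 [ 0.65 -0.    0.51]
[array([325.12776764, 223.92798623]), array([324.31771066, 202.05784487])]
```

View pics/w5.png

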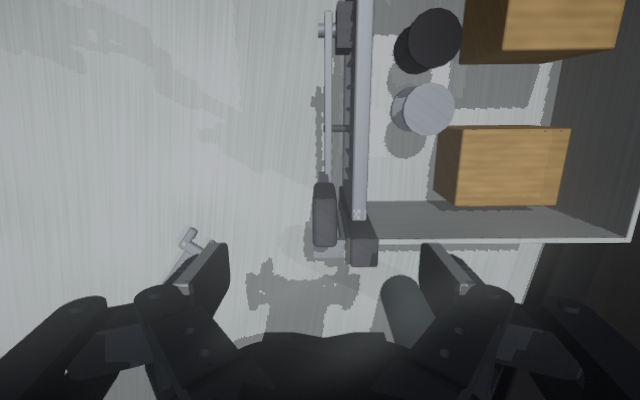

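>>> send_rows(
  motion="0 0.4 -2 0.6 0.6 0.4 0;0 0.1 -2 0 0 0 0;0 0 -1 0 0 0 0;0 0 0 0 0 0 0;0 0 0 0 0 0 0",
)

```text
t: 5.63
eef_pos: [0.6346, -0.121, 0.1797]
tool_rot: [0.005, 0.65, 0.76, 0.003]
contact_force: [-0.2, -0.2, 0.6]
gripper_width: 1.0
```

```bash
python3 see.py w6
```

```text
[-0.5  -0.05 -1.37] [0.14 0.64 0.12] 5.6333 [-0.2  -0.21  0.59]
[array([315.17444184, 270.27657696]), array([316.40072988, 232.75490126])]
```

View pics/w6c.png

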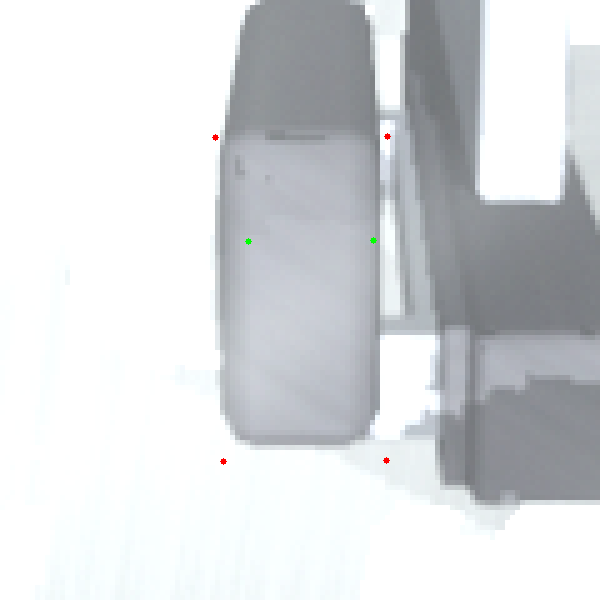

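>>> send_rows(
  motion="-0.4 0 -0.8 0.1 0.6 0.1 0;-0.1 0 -0.5 0 0 0 0;0 0 0 0 0 0 0;0 0 0 0 0 0 0",
)

```text
t: 6.02
eef_pos: [0.6307, -0.1215, 0.1685]
tool_rot: [0.002, 0.65, 0.76, 0.001]
contact_force: [-0.2, 0.7, -0.3]
gripper_width: 1.003
```

```bash
python3 see.py w7
```

```text
[-0.11 -0.   -0.25] [0.09 0.23 0.04] 6.0167 [-0.15  0.72 -0.3 ]
[array([324.37196068, 284.63111481]), array([323.94521687, 241.18349817])]
```

View pics/w7.png

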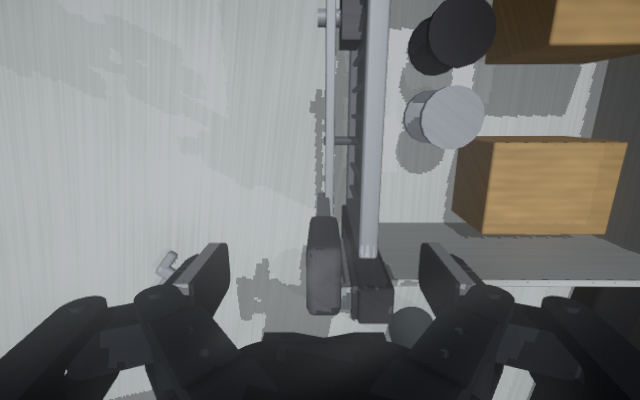

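>>> send_rows(
  motion="-0.12 0 -0.2 0.1 0.2 0 0;0 0 0 0 0 0 0.5;0 0 0 0 0 0 0.6;0 0 0 0 0 0 0.65;0 0 0 0 0 0 0.7;0 0 0 0 0 0 0.7",
  newtons=20,
)

```text
t: 6.57
eef_pos: [0.6298, -0.1215, 0.1671]
tool_rot: [0.0, 0.65, 0.76, 0.001]
contact_force: [-0.7, -0.1, -0.3]
gripper_width: 0.312
```

```bash
python3 see.py w8; python3 -c "
from h import *
print(get_obs()['gripper_width'])"
```

```text
[-0.02  0.   -0.11] [-0.02  0.08  0.05] 6.5667 [-0.7  -0.12 -0.29]
[array([326.41776177, 286.55119136]), array([325.65955386, 242.41879905])]
0.2977553648067688
```

View pics/w8.png

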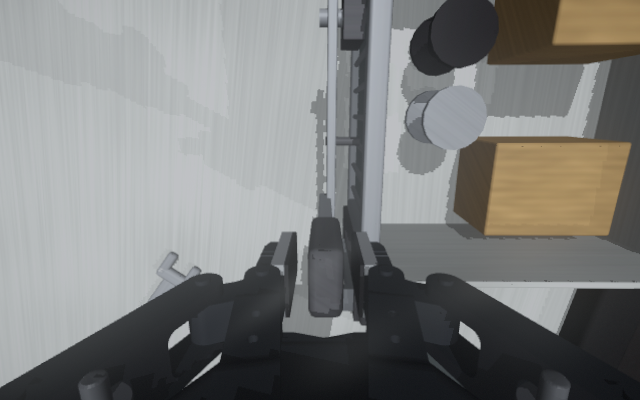

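Centred between the pads (left pad at column 297, right at 357; thumb 309–343). Close softly.

>>> send_rows(
  motion="0 0 0 0 0 0 0.75;0 0 0 0 0 0 0.8;0 0 0 0 0 0 0.85;0 0 0 0 0 0 0.9;0 0 0 0 0 0 1;0 0 0 0 0 0 1",
  newtons=20,
)

```text
t: 7.12
eef_pos: [0.6302, -0.1215, 0.1673]
tool_rot: [0.001, 0.65, 0.76, 0.001]
contact_force: [-0.3, 0.2, -0.4]
gripper_width: 0.163
```

```bash
python3 -c "
from h import *
o=get_obs();print(o['gripper_width'],o['eef_pos'],o['contact_force'],o['torque'])"
```

```text
0.16271227989939183 [ 0.63020539 -0.12149915  0.16732546] [-0.29960264  0.15232845 -0.37468294] [-0.0160683   0.08092968 -0.16395904]
```

>>> send_rows(
  motion="-0.03 0.19 0.31 -1.48 -0.23 0 1;-0.03 0.19 0.31 -1.48 -0.23 0 1;-0.03 0.2 0.3 -1.48 -0.23 0 1;-0.03 0.2 0.3 -1.48 -0.23 0 1;0 0 0 0 0 0 1;0 0 0 0 0 0 1",
  newtons=30,
)

```text
t: 7.62
eef_pos: [0.6289, -0.1137, 0.1792]
tool_rot: [0.041, 0.65, 0.758, -0.034]
contact_force: [1.5, -0.5, -2.4]
gripper_width: 0.162
```

```bash
cat > st.py <<'E'
from h import *
o=get_obs(); q=o['tool_rot']; R=Ro.from_quat([q[1],q[2],q[3],q[0]])
R0=Ro.from_euler('z',98.97,degrees=True)*Ro.from_euler('x',180,degrees=True)
rv=(R*R0.inv()).as_rotvec()
c,s=np.cos(L[2]),np.sin(L[2]); d=o['eef_pos']-np.array([L[0],L[1],0]); lx=c*d[0]+s*d[1]; ly=-s*d[0]+c*d[1]-.045; lz=d[2]-.095
th0=np.arctan2(.0723,.1183+.0005)
xl=np.array([c,s,0]);yl=np.array([-s,c,0])
print('t',round(o['t'],2),'lx',round(lx*1e3,2),'r',round(np.hypot(ly,lz)*1e3,2),'th_pos',round(np.pi-np.arctan2(lz,ly)-0-0 if 0 else np.arctan2(lz,-ly),4),'tilt',round(-rv@xl,4),'othr',np.round([rv@yl,rv[2]],3),'F(lx,ly,z)',np.round([o['contact_force']@xl,o['contact_force']@yl,o['contact_force'][2]],2),'T',np.round([o['torque']@xl,o['torque']@yl,o['torque'][2]],2),'w',round(o['gripper_width'],3))
E
python3 st.py
```

```text
t 7.62 lx -28.38 r 139.48 th_pos 0.6479 tilt 0.1065 othr [-0.002 -0.004] F(lx,ly,z) [ 1.38 -0.7  -2.44] T [ 0.    0.04 -0.22] w 0.162
```

>>> send_rows(
  motion="-0.02 0.15 0.2 -0.99 -0.16 0 1;-0.02 0.15 0.19 -0.99 -0.16 0 1;-0.02 0.15 0.19 -0.99 -0.16 0 1;-0.02 0.15 0.19 -0.99 -0.16 0 1;0 0 0 0 0 0 1;0 0 0 0 0 0 1",
)

```text
t: 8.12
eef_pos: [0.6279, -0.1076, 0.187]
tool_rot: [0.069, 0.649, 0.755, -0.058]
contact_force: [0.1, -0.8, -2.5]
gripper_width: 0.16
```

```bash
sed -i "s/'th_pos',.*'tilt'/'th',round(np.arctan2(lz,-ly)-.5456,4),'tilt'/" st.py; python3 st.py
```

```text
t 8.12 lx -28.43 r 139.61 th 0.174 tilt 0.181 othr [-0.002 -0.006] F(lx,ly,z) [-0.   -0.83 -2.45] T [ 0.16  0.02 -0.15] w 0.16
```

>>> send_rows(
  motion="-0.02 0.16 0.18 -0.9 -0.14 0 1;-0.02 0.16 0.18 -0.9 -0.14 0 1;-0.02 0.16 0.18 -0.9 -0.14 0 1;0 0 0 0 0 0 1;0 0 0 0 0 0 1",
)

```text
t: 8.53
eef_pos: [0.627, -0.1026, 0.1926]
tool_rot: [0.089, 0.647, 0.753, -0.075]
contact_force: [0.4, -0.7, -2.3]
gripper_width: 0.159
```

```bash
python3 st.py
```

```text
t 8.53 lx -28.48 r 139.66 th 0.2278 tilt 0.234 othr [-0.002 -0.006] F(lx,ly,z) [ 0.32 -0.72 -2.3 ] T [ 0.14 -0.04 -0.19] w 0.159
```

>>> send_rows(
  motion="-0.01 0.06 0.06 -0.3 -0.05 0 1;-0.01 0.06 0.06 -0.3 -0.05 0 1;0 0 0 0 0 0 1",
)

```text
t: 8.78
eef_pos: [0.6269, -0.1016, 0.1936]
tool_rot: [0.094, 0.647, 0.752, -0.079]
contact_force: [1.4, -0.4, -2.4]
gripper_width: 0.162
```

```bash
python3 st.py
```

```text
t 8.78 lx -28.5 r 139.68 th 0.2386 tilt 0.2456 othr [-0.002 -0.007] F(lx,ly,z) [ 1.31 -0.6  -2.36] T [ 0.2  -0.03 -0.11] w 0.162
```

>>> send_rows(
  motion="-0.01 0.06 0.06 -0.3 -0.05 0 1;0 0 0 0 0 0 1",
)

```text
t: 8.95
eef_pos: [0.6267, -0.101, 0.1942]
tool_rot: [0.096, 0.647, 0.752, -0.081]
contact_force: [1.6, -0.1, -1.1]
gripper_width: 0.165
```

```bash
python3 st.py
```

```text
t 8.95 lx -28.51 r 139.69 th 0.2446 tilt 0.2512 othr [-0.002 -0.007] F(lx,ly,z) [ 1.52 -0.38 -1.06] T [ 0.17 -0.12 -0.15] w 0.165
```

>>> send_rows(
  motion="-0.01 0.06 0.06 -0.3 -0.05 0 1;0 0 0 0 0 0 1",
)

```text
t: 9.12
eef_pos: [0.6266, -0.1004, 0.1948]
tool_rot: [0.098, 0.647, 0.752, -0.083]
contact_force: [2.0, -1.2, -1.4]
gripper_width: 0.158
```

```bash
python3 st.py
```

```text
t 9.12 lx -28.58 r 139.67 th 0.2503 tilt 0.2569 othr [-0.002 -0.007] F(lx,ly,z) [ 1.8  -1.51 -1.41] T [ 0.17 -0.04 -0.11] w 0.158
```

>>> send_rows(
  motion="-0.01 0.06 0.05 -0.25 -0.04 0 1;0 0 0 0 0 0 1",
)

```text
t: 9.28
eef_pos: [0.6265, -0.0999, 0.1953]
tool_rot: [0.1, 0.647, 0.751, -0.084]
contact_force: [0.9, -0.6, -0.8]
gripper_width: 0.16
```

```bash
python3 st.py
```

```text
t 9.28 lx -28.62 r 139.64 th 0.2558 tilt 0.2619 othr [-0.002 -0.007] F(lx,ly,z) [ 0.8  -0.7  -0.81] T [ 0.14 -0.06 -0.1 ] w 0.16
```

>>> send_rows(
  motion="-0.01 0.06 0.05 -0.25 -0.04 0 1;0 0 0 0 0 0 1",
)

```text
t: 9.45
eef_pos: [0.6264, -0.0994, 0.1958]
tool_rot: [0.102, 0.647, 0.751, -0.086]
contact_force: [1.6, -1.8, -2.5]
gripper_width: 0.162
```

```bash
python3 st.py
```

```text
t 9.45 lx -28.65 r 139.68 th 0.2609 tilt 0.2669 othr [-0.002 -0.007] F(lx,ly,z) [ 1.28 -2.01 -2.5 ] T [ 0.16 -0.09 -0.13] w 0.162
```

>>> send_rows(
  motion="-0.01 0.06 0.05 -0.25 -0.04 0 1;0 0 0 0 0 0 1",
)

```text
t: 9.62
eef_pos: [0.6262, -0.0989, 0.1963]
tool_rot: [0.104, 0.647, 0.751, -0.087]
contact_force: [1.6, -0.6, -1.1]
gripper_width: 0.158
```

```bash
python3 st.py
```

```text
t 9.62 lx -28.71 r 139.66 th 0.2661 tilt 0.2719 othr [-0.001 -0.008] F(lx,ly,z) [ 1.47 -0.8  -1.13] T [ 0.18 -0.11 -0.12] w 0.158
```

>>> send_rows(
  motion="0 0.05 0.04 -0.2 -0.03 0 1;0 0 0 0 0 0 1",
)

```text
t: 9.78
eef_pos: [0.6261, -0.0985, 0.1967]
tool_rot: [0.105, 0.646, 0.751, -0.089]
contact_force: [1.6, -0.2, -2.2]
gripper_width: 0.158
```

```bash
python3 st.py
```

```text
t 9.78 lx -28.71 r 139.67 th 0.2704 tilt 0.276 othr [-0.001 -0.008] F(lx,ly,z) [ 1.57 -0.42 -2.17] T [ 0.22 -0.07 -0.11] w 0.158
```

>>> send_rows(
  motion="0 0.05 0.04 -0.2 -0.03 0 1;0 0 0 0 0 0 1",
)

```text
t: 9.95
eef_pos: [0.6261, -0.0983, 0.1969]
tool_rot: [0.106, 0.646, 0.75, -0.09]
contact_force: [1.4, -1.2, -2.2]
gripper_width: 0.159
```

```bash
python3 st.py
```

```text
t 9.95 lx -28.76 r 139.7 th 0.2719 tilt 0.2801 othr [-0.001 -0.008] F(lx,ly,z) [ 1.16 -1.35 -2.25] T [ 0.31 -0.09 -0.11] w 0.159
```

>>> send_rows(
  motion="0 0.05 0.04 -0.2 -0.03 0 1;0 0 0 0 0 0 1",
)

```text
t: 10.12
eef_pos: [0.6261, -0.0983, 0.197]
tool_rot: [0.108, 0.646, 0.75, -0.092]
contact_force: [3.0, -1.0, -1.5]
gripper_width: 0.16
```

```bash
python3 st.py; python3 see.py w9
```

```text
t 10.12 lx -28.77 r 139.74 th 0.2726 tilt 0.284 othr [-0.001 -0.009] F(lx,ly,z) [ 2.85 -1.44 -1.54] T [ 0.45 -0.09 -0.1 ] w 0.16
[ 0.35 -2.32 -3.1 ] [16.06  2.59  0.5 ] 10.1167 [ 3.04 -0.98 -1.54]
[array([326.31546229, 290.51012038]), array([325.72957109, 238.54461003])]
```

View pics/w9.png

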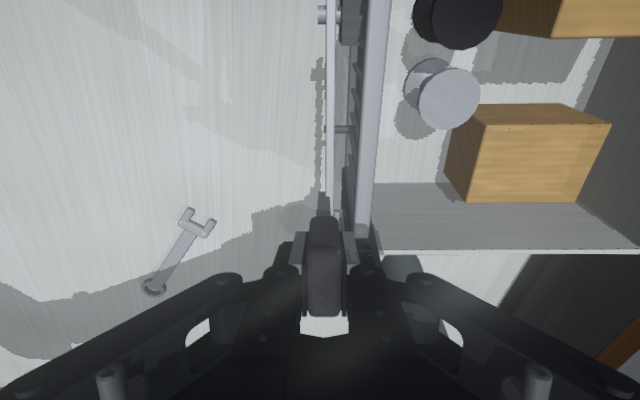

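>>> send_rows(
  motion="0 -0.03 -0.03 0.45 0.07 0 1;0 -0.05 -0.05 0.4 0.06 0 1;0 -0.03 -0.03 0.1 0.02 0 1;0 0 0 0 0 0 1;0 0 0 0 0 0 1",
)

```text
t: 10.58
eef_pos: [0.626, -0.0994, 0.1958]
tool_rot: [0.101, 0.647, 0.751, -0.086]
contact_force: [1.9, -1.0, -2.3]
gripper_width: 0.165
```

```bash
python3 st.py
```

```text
t 10.58 lx -28.98 r 139.58 th 0.2611 tilt 0.265 othr [-0.001 -0.009] F(lx,ly,z) [ 1.73 -1.24 -2.27] T [ 0.08 -0.14 -0.15] w 0.165
```

>>> send_rows(
  motion="-0.13 0.01 0 0 0 -0.5 1;-0.13 0.01 0 0 0 -0.5 1;0 0 0 0 0 0 1",
)

```text
t: 10.83
eef_pos: [0.623, -0.0992, 0.1958]
tool_rot: [0.1, 0.654, 0.745, -0.087]
contact_force: [1.1, -1.3, -1.9]
gripper_width: 0.158
```

```bash
cat > st2.py <<'E'
from h import *
o=get_obs(); q=o['tool_rot']; R=Ro.from_quat([q[1],q[2],q[3],q[0]])
H=np.array(W((0,.1,.095)));d=o['eef_pos']-H
# gate angle from TCP: in gate frame lx=-.029 
rho=np.hypot(d[0],d[1]); al=np.arctan2(d[1],d[0]); 
off=-.0290; b=np.sqrt(rho**2-off**2)
# closed: local (off,-b) 
al0=np.arctan2(-b,off)+L[2]; g=(al0-al+np.pi)%(2*np.pi)-np.pi
a=L[2]-g; c,s=np.cos(a),np.sin(a)
xl=np.array([c,s,0]);yl=np.array([-s,c,0])
ly=-b+.055; lz=d[2]
R0=Ro.from_euler('z',90+np.degrees(a),degrees=True)*Ro.from_euler('x',180,degrees=True); rv=(R*R0.inv()).as_rotvec()
f=o['contact_force'];T=o['torque']
print('t',round(o['t'],2),'gate',round(g,4),'th',round(np.arctan2(lz,-ly)-.5456,4),'r',round(np.hypot(ly,lz)*1e3,2),'tilt',round(-rv@xl,4),'othr(y,z)',np.round([rv@yl,rv[2]],3),'F',np.round([f@xl,f@yl,f[2]],2),'T',np.round([T@xl,T@yl,T[2]],2),'pos',o['eef_pos'].round(4))
E
python3 st2.py
```

```text
t 10.83 gate 0.0192 th 0.2612 r 139.59 tilt 0.2652 othr(y,z) [-0.    -0.009] F [ 0.96 -1.44 -1.94] T [ 0.1  -0.12 -0.16] pos [ 0.623  -0.0992  0.1958]
```

>>> send_rows(
  motion="-0.13 0.01 0 0 0 -0.5 1;-0.13 0.01 0 0 0 -0.5 1;0 0 0 0 0 0 1",
)

```text
t: 11.08
eef_pos: [0.62, -0.099, 0.1958]
tool_rot: [0.099, 0.661, 0.738, -0.088]
contact_force: [1.3, -1.6, -3.1]
gripper_width: 0.159
```

```bash
python3 st2.py
```

```text
t 11.08 gate 0.0386 th 0.2617 r 139.59 tilt 0.2655 othr(y,z) [-0.    -0.008] F [ 1.06 -1.78 -3.08] T [ 0.01 -0.11 -0.2 ] pos [ 0.62   -0.099   0.1958]
```

>>> send_rows(
  motion="-0.13 0.01 0 0 0 -0.5 1;0 0 0 0 0 0 1",
)

```text
t: 11.25
eef_pos: [0.6185, -0.0988, 0.1959]
tool_rot: [0.099, 0.665, 0.735, -0.088]
contact_force: [2.3, -0.4, -3.2]
gripper_width: 0.161
```

```bash
python3 st2.py
```

```text
t 11.25 gate 0.0485 th 0.262 r 139.57 tilt 0.2656 othr(y,z) [-0.    -0.008] F [ 2.25 -0.62 -3.19] T [ 0.1  -0.11 -0.17] pos [ 0.6185 -0.0988  0.1959]
```

>>> send_rows(
  motion="-0.13 0.01 0 0 0 -0.5 1;-0.13 0.01 0 0 0 -0.5 1;0 0 0 0 0 0 1",
)

```text
t: 11.5
eef_pos: [0.6156, -0.0986, 0.1958]
tool_rot: [0.098, 0.672, 0.729, -0.089]
contact_force: [0.9, -0.8, -2.7]
gripper_width: 0.163
```

```bash
python3 st2.py
```

```text
t 11.5 gate 0.0674 th 0.2621 r 139.54 tilt 0.2656 othr(y,z) [-0.    -0.009] F [ 0.84 -0.88 -2.74] T [ 0.06 -0.1  -0.19] pos [ 0.6156 -0.0986  0.1958]
```

>>> send_rows(
  motion="-0.2 0.02 0 0 0 -0.7 1;-0.2 0.03 0 0 0 -0.7 1;-0.2 0.03 0 0 0 -0.7 1;0 0 0 0 0 0 1",
)

```text
t: 11.83
eef_pos: [0.609, -0.0977, 0.1958]
tool_rot: [0.096, 0.687, 0.715, -0.091]
contact_force: [3.0, -1.3, -2.0]
gripper_width: 0.159
```

```bash
python3 st2.py
```

```text
t 11.83 gate 0.1103 th 0.2625 r 139.49 tilt 0.2655 othr(y,z) [-0.001 -0.007] F [ 2.95 -1.42 -2.02] T [ 0.1  -0.11 -0.28] pos [ 0.609  -0.0977  0.1958]
```

```bash
cat > arc.py <<'E'
from h import *
import sys
st,n=float(sys.argv[1]),int(sys.argv[2]); o=get_obs(); H=np.array(W((0,.1,.095)));d=(o['eef_pos']-H)[:2]*100
f=lambda k:Ro.from_euler('z',-st*k,degrees=True).as_matrix()[:2,:2]@d
for k in range(n): print((f(k+1)-f(k)).round(2))
E
python3 arc.py 3 25
```

```text
[-0.8   0.14]
[-0.79  0.18]
[-0.78  0.22]
[-0.76  0.26]
[-0.75  0.3 ]
[-0.73  0.34]
[-0.71  0.38]
[-0.69  0.41]
[-0.67  0.45]
[-0.65  0.48]
[-0.62  0.52]
[-0.59  0.55]
[-0.56  0.58]
[-0.53  0.61]
[-0.5   0.63]
[-0.47  0.66]
[-0.43  0.68]
[-0.39  0.7 ]
[-0.36  0.72]
[-0.32  0.74]
[-0.28  0.76]
[-0.24  0.77]
[-0.2   0.78]
[-0.16  0.79]
[-0.12  0.8 ]
```

>>> send_rows(
  motion="-0.4 0.07 0 0 0 -1.5 1;-0.8 0.17 0 0 0 -3 1;-0.78 0.2 0 0 0 -3 1;-0.77 0.24 0 0 0 -3 1;-0.75 0.28 0 0 0 -3 1;-0.74 0.32 0 0 0 -3 1;-0.72 0.36 0 0 0 -3 1;0 0 0 0 0 0 1",
)

```text
t: 12.5
eef_pos: [0.5566, -0.08, 0.1958]
tool_rot: [0.078, 0.803, 0.582, -0.107]
contact_force: [2.6, -1.0, -2.4]
gripper_width: 0.162
```

```bash
python3 st2.py; python3 arc.py 3 17
```

```text
t 12.5 gate 0.4713 th 0.2628 r 139.43 tilt 0.2654 othr(y,z) [-0.001 -0.002] F [ 2.81 -0.1  -2.41] T [ 0.22 -0.24 -0.3 ] pos [ 0.5566 -0.08    0.1958]
[-0.7   0.41]
[-0.67  0.44]
[-0.65  0.48]
[-0.62  0.51]
[-0.6   0.54]
[-0.57  0.57]
[-0.54  0.6 ]
[-0.5   0.63]
[-0.47  0.66]
[-0.43  0.68]
[-0.4  0.7]
[-0.36  0.72]
[-0.32  0.74]
[-0.28  0.75]
[-0.24  0.77]
[-0.2   0.78]
[-0.16  0.79]
```

>>> send_rows(
  motion="-0.35 0.2 0 0 0 -1.5 1;-0.68 0.43 0 0 0 -3 1;-0.66 0.46 0 0 0 -3 1;-0.63 0.49 0 0 0 -3 1;-0.61 0.53 0 0 0 -3 1;-0.58 0.56 0 0 0 -3 1;-0.55 0.59 0 0 0 -3 1;-0.52 0.61 0 0 0 -3 1;-0.49 0.64 0 0 0 -3 1;0 0 0 0 0 0 1",
)

```text
t: 13.33
eef_pos: [0.5051, -0.0341, 0.1958]
tool_rot: [0.052, 0.912, 0.389, -0.122]
contact_force: [0.7, -2.5, -2.1]
gripper_width: 0.156
```

```bash
python3 st2.py; python3 arc.py 3 10
```

```text
t 13.33 gate 0.9228 th 0.2617 r 139.49 tilt 0.2655 othr(y,z) [-0.001  0.002] F [ 2.26 -1.34 -2.1 ] T [ 0.17 -0.28 -0.32] pos [ 0.5051 -0.0341  0.1958]
[-0.45  0.67]
[-0.41  0.69]
[-0.38  0.71]
[-0.34  0.73]
[-0.3   0.75]
[-0.26  0.76]
[-0.22  0.78]
[-0.18  0.79]
[-0.14  0.8 ]
[-0.1  0.8]
```

>>> send_rows(
  motion="-0.22 0.34 0 0 0 -1.5 1;-0.42 0.68 0 0 0 -3 1;-0.39 0.7 0 0 0 -3 1;-0.36 0.72 0 0 0 -3 1;-0.32 0.74 0 0 0 -3 1;-0.28 0.75 0 0 0 -3 1;-0.24 0.77 0 0 0 -3 1;-0.2 0.78 0 0 0 -3 1;-0.16 0.79 0 0 0 -3 1;-0.08 0.4 0 0 0 -1.5 1;0 0 0 0 0 0 1;0 0 0 0 0 0 1",
)

```text
t: 14.33
eef_pos: [0.4785, 0.0306, 0.1959]
tool_rot: [0.023, 0.976, 0.173, -0.131]
contact_force: [-0.6, -0.8, -1.1]
gripper_width: 0.161
```

```bash
python3 st2.py; python3 -c "
from h import *
print(get_obs()['q'].round(2))"
```

```text
t 14.33 gate 1.3806 th 0.2611 r 139.76 tilt 0.2674 othr(y,z) [-0.001  0.004] F [ 0.5  -0.87 -1.12] T [ 0.12 -0.07 -0.17] pos [0.4785 0.0306 0.1959]
[-0.05  0.35 -0.21  1.86  0.1   1.2  -1.53]
```

>>> send_rows(
  motion="-0.25 -0.09 -0.25 0.51 -1.41 0 1;-0.24 -0.09 -0.26 0.51 -1.41 0 1;-0.23 -0.08 -0.27 0.51 -1.41 0 1;-0.23 -0.08 -0.28 0.51 -1.41 0 1;-0.22 -0.08 -0.28 0.51 -1.41 0 1;-0.21 -0.08 -0.29 0.51 -1.41 0 1;-0.2 -0.07 -0.29 0.51 -1.41 0 1;0 0 0 0 0 0 1",
)

```text
t: 15.0
eef_pos: [0.4627, 0.0216, 0.1754]
tool_rot: [0.008, 0.983, 0.182, -0.037]
contact_force: [3.3, 0.5, -5.1]
gripper_width: 0.16
```

```bash
python3 st2.py
```

```text
t 15.0 gate 1.3625 th 0.0685 r 139.61 tilt 0.0761 othr(y,z) [-0.003  0.001] F [ 0.68  3.31 -5.1 ] T [ 0.5   0.18 -0.08] pos [0.4627 0.0216 0.1754]
```

>>> send_rows(
  motion="0 0 0 0 0 0 1;-0.1 -0.04 -0.16 0.28 -0.75 0 1;-0.1 -0.04 -0.16 0.28 -0.75 0 1;-0.1 -0.04 -0.16 0.28 -0.75 0 1;0 0 0 0 0 0 1;0 0 0 0 0 0 1",
)

```text
t: 15.5
eef_pos: [0.4597, 0.02, 0.1704]
tool_rot: [0.004, 0.983, 0.184, -0.016]
contact_force: [1.0, 0.7, -2.7]
gripper_width: 0.16
```

```bash
python3 st2.py
```

```text
t 15.5 gate 1.3598 th 0.0255 r 139.56 tilt 0.033 othr(y,z) [-0.003  0.002] F [-0.25  1.21 -2.71] T [ 0.01  0.24 -0.1 ] pos [0.4597 0.02   0.1704]
```

Close to the pin; final approach in small steps until it takes the weight.

>>> send_rows(
  motion="-0.06 -0.02 -0.1 0.17 -0.47 0 1;-0.06 -0.02 -0.1 0.17 -0.47 0 1;0 0 0 0 0 0 1;0 0 0 0 0 0 1",
)

```text
t: 15.83
eef_pos: [0.4584, 0.0195, 0.1682]
tool_rot: [0.003, 0.983, 0.184, -0.007]
contact_force: [0.4, 0.3, -3.4]
gripper_width: 0.161
```

```bash
python3 st2.py
```

```text
t 15.83 gate 1.3598 th 0.0064 r 139.54 tilt 0.0144 othr(y,z) [-0.003  0.002] F [-0.12  0.52 -3.43] T [ 0.01  0.21 -0.17] pos [0.4584 0.0195 0.1682]
```

>>> send_rows(
  motion="-0.05 -0.02 -0.08 0.17 -0.47 0 1;-0.03 -0.01 -0.05 0.1 -0.3 0 1;0 0 0 0 0 0 1;0 0 0 0 0 0 1",
)

```text
t: 16.17
eef_pos: [0.4581, 0.0194, 0.1673]
tool_rot: [0.002, 0.983, 0.184, 0.001]
contact_force: [1.7, 0.1, -3.1]
gripper_width: 0.16
```

```bash
python3 st2.py
```

```text
t 16.17 gate 1.3598 th -0.0002 r 139.33 tilt -0.0022 othr(y,z) [-0.004  0.002] F [ 0.5   1.68 -3.1 ] T [-0.17  0.15 -0.07] pos [0.4581 0.0194 0.1673]
```

>>> send_rows(
  motion="0 0 -0.06 0 0 0 1;0 0 -0.06 0 0 0 1;0 0 0 0 0 0 1",
)

```text
t: 16.42
eef_pos: [0.4581, 0.0194, 0.1673]
tool_rot: [0.002, 0.983, 0.184, 0.001]
contact_force: [2.1, -0.4, -6.8]
gripper_width: 0.155
```

```bash
python3 st2.py; python3 -c "
from h import *
snap('scene','s3');snap('top','t3')
a=cv2.imread('pics/s3.png')[130:330,180:440];cv2.imwrite('pics/s3c.png',cv2.resize(a,(780,600),interpolation=cv2.INTER_CUBIC))"
```

```text
t 16.42 gate 1.3597 th 0.0002 r 139.34 tilt -0.0019 othr(y,z) [-0.004  0.002] F [ 1.14  1.77 -6.77] T [ 0.01  0.18 -0.15] pos [0.4581 0.0194 0.1673]
```

View pics/s3c.png

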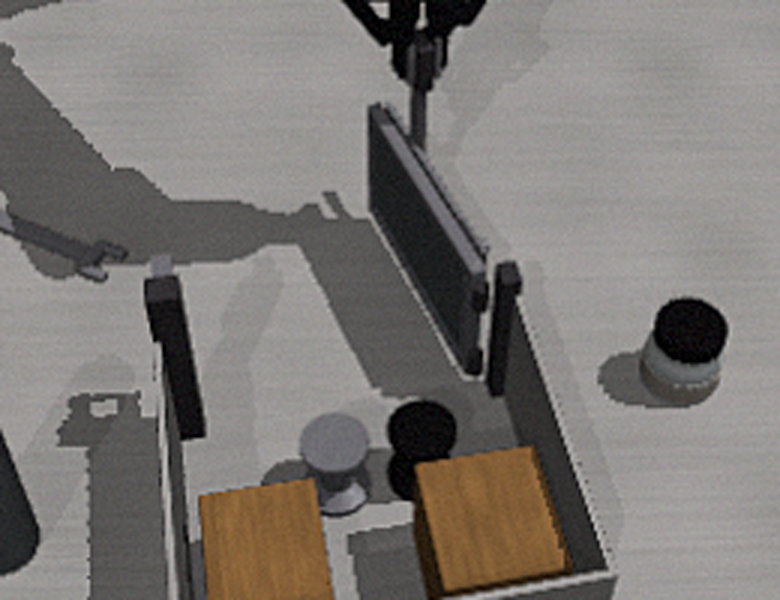

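>>> send_rows(
  motion="0 0 0 0 0 0 0.8;0 0 0 0 0 0 0.7;0 0 0 0 0 0 0.5;0 0 0 0 0 0 0.4;0 0 0 0 0 0 0.4",
)

```text
t: 16.93
eef_pos: [0.4599, 0.0201, 0.1681]
tool_rot: [0.002, 0.983, 0.185, 0.003]
contact_force: [-0.3, 0.6, 0.1]
gripper_width: 0.598
```

```bash
python3 st2.py; python3 -c "
from h import *
snap('wrist','w12')"
```

```text
t 16.93 gate 1.36 th 0.0118 r 138.14 tilt -0.0057 othr(y,z) [-0.005  0.004] F [-0.64 -0.09  0.08] T [-0.06  0.   -0.03] pos [0.4599 0.0201 0.1681]
```

View pics/w12.png

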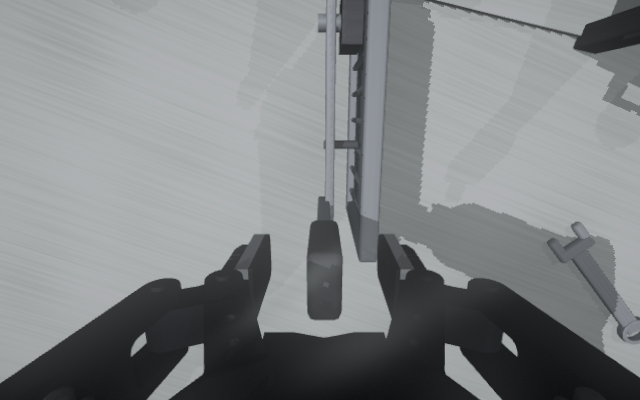

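>>> send_rows(
  motion="0 0 1 0 0 0 0.4;0 0 2.5 0 0 0 0.4;0 0 2.5 0 0 0 0.4;0 0 2.5 0 0 0 0.4;0 0 2.5 0 0 0 0.4;0 0 0 0 0 0 0.4;0 0 0 0 0 0 0.4;0 0 0 0 0 0 0.4",
)

```text
t: 17.65
eef_pos: [0.4584, 0.0204, 0.2872]
tool_rot: [0.002, 0.983, 0.185, 0.004]
contact_force: [0.2, -0.3, -0.4]
gripper_width: 0.597
```

Run:
```python
from h import *
o=get_obs();im=snap('wrist','w13');snap('scene','s4');snap('top','t4')
print(o['t'],o['eef_pos'],o['contact_force'].round(2))
for g in(1.30,1.36,1.42):
    Ry=lambda X:(X[0]*np.cos(g)+(X[1]-.1)*np.sin(g), -X[0]*np.sin(g)+(X[1]-.1)*np.cos(g)+.1, X[2])
    print(g,[ (n,wproj(W(Ry(X)),o['eef_pos'],o['tool_rot']).round(0)) for n,X in dict(free=(0,-.1,.13),thumbtop=(-.029,-.074,.202)).items()],'top',np.round(proj('top',W(Ry((0,-.1,.13))))),np.round(proj('scene',W(Ry((-.029,-.074,.202))))))
a=np.hstack([cv2.imread('pics/s4.png')[150:290,150:430],cv2.imread('pics/t4.png')[90:230,220:460]]);cv2.imwrite('pics/m4.png',cv2.resize(a,None,fx=1.5,fy=1.5))
for t in('spray_can_center','spanner_grip','grease_jar_center'):
    print(t,[np.round(x['point']) for c in('scene','top') for x in regions_of(t,c)[:1]])
```

```text
17.65 [0.45839861 0.02038912 0.28717361] [ 0.25 -0.32 -0.35]
1.3 [('free', array([365., 207.])), ('thumbtop', array([338., 203.]))] top [338. 234.] [315. 143.]
1.36 [('free', array([353., 207.])), ('thumbtop', array([324., 201.]))] top [333. 236.] [320. 142.]
1.42 [('free', array([341., 207.])), ('thumbtop', array([310., 199.]))] top [329. 238.] [325. 142.]
spray_can_center [array([170., 287.]), array([422., 124.])]
spanner_grip [array([191., 211.]), array([427., 232.])]
grease_jar_center [array([406., 246.]), array([256., 174.])]
```

View pics/w13.png

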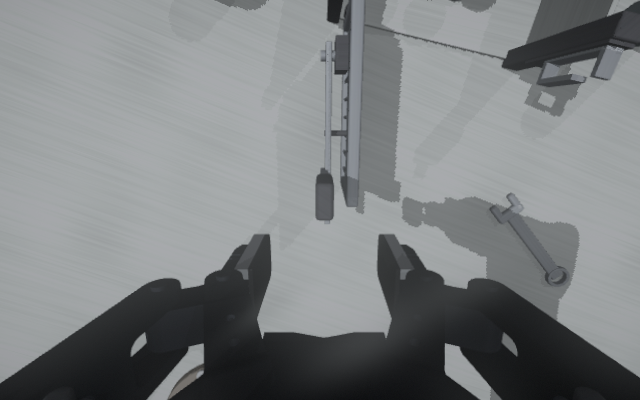

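View pics/m4.png

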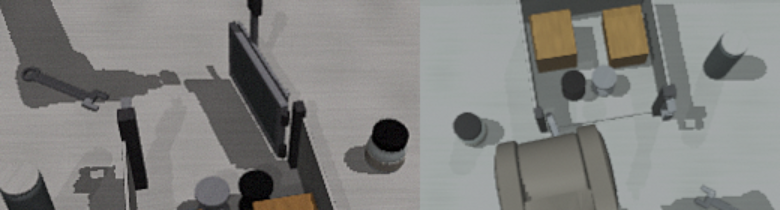

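```bash
python3 -c "
from h import *
print(hand_in())"
```

```text
the job is handed in; nothing more can be done
None
```

The gate is open at about 1.36 rad, the latch bar is back on its rest pin, and the job is handed in, after about 18 s of the 72 s allowed. The hand-in reports no verdict.

**What I did**
- I pinched the thumb piece and lifted the bar on its arc with the gate shut. The camera had put the catch lip about 12 mm above nominal.
- The bar stopped against the beak at about 0.272 rad. I felt this as a stall plus a 0.3 N m rise in torque, which I put at a few newtons on the catch.
- I backed off to 0.261 rad and drew the gate out. Wrist force stayed around 3–4 N, with no sign of lip contact.
- I swung the gate to about 1.36 rad, lowered the bar in small steps to the height where I first gripped it, released and lifted clear.

**Last checks**
- **Gate and bar:** the wrist picture shows the thumb piece where a gate at 1.36 rad and a level bar predict.
- **Robot:** it stands clear above with near-zero force.
- **Spray can, jar and spanner:** network detections are within 2–5 pixels of the start. I take this as detection noise, since the arm never went near them.

**One reading disagreed:** as the bar came to rest, the vertical force read −6.8 N (downward). I expected an upward push from the pin. I relied on the position, which matched the starting height to about 0.1 mm. The force went to zero once I let go.

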